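Lever the snap-in battery cover off with a pry tool

ROBOT

A 6-joint arm with a two-finger parallel gripper is mounted at the origin on a cart in front of the work surface, level with it; the furniture and walls round the work are solid. World frame = base frame: x ahead of the robot, y to its left, z up, the work surface at z = 0. Lengths are in mm, angles in degrees, forces in N, time in s.
With the tool pointing down it reaches from about 275 to 850 mm from the base axis. Payload 5.2 kg.
Tool frame: the origin (TCP) lies midway between the tips of the shut fingers; the grasp point (between the pads) lies 19 mm behind it (arm.tcp_to_grasp is the distance from the TCP to the grasp point, in mm); z points along the fingers, y is the direction in which the jaws open and shut (so a half turn about z gives the same grasp; the last joint's range is limited). The gripper opens to 85 mm and grips with 20 to 120 N. Pads are 22 mm wide; open, the fingers measure 114 mm over their backs; the gripper's body (76 mm by 85 mm) begins 54 mm behind the grasp point. The pads swing forward as they close: fully open they stand 13 mm farther back than shut.
Start: joints at [53.869, 14.817, 87.949, -0, 77.235, -11.62], TCP at [228.158, 500.449, 231.31] pointing down, gripper open.
Joint ranges: [-179.93, 179.93], [-52.35, 119.4], [10.71, 147.94], [-69.91, 249.91], [12.55, 155.21], [-178.61, 178.61]. Speed limits (degrees/s): [147.25, 147.25, 180, 180, 180, 180].

INTERFACE

Orientations are given as [roll, pitch, yaw] about the fixed x, y, z axes, in that order (R = Rz(yaw) Ry(pitch) Rx(roll)).
In Python, from bench import arm, viewer, job gives the robot as it stands.
- The arm moves only by the tool play_rows, never from a script. Its argument "targets" is a list that holds one entry, the list of rows, each a list of 4 numbers: the shift along the tool's x, y, z normalised to -1 to 1, where 1 is 30 mm, then the turn about the tool's z normalised to -1 to 1, where 1 is 0.1 rad. A call has 1 to 20 rows; each row shifts and turns the commanded pose from where the row before left it, along the tool's axes as they then stand; what a row does not reach is not made up. A row lasts 1/8 s, in which the tool goes at most 62.5 mm and 10.7 degrees, less where a joint would pass 70% of its speed; a pose out of reach is approached as far as the arm can. A call with a number of a shift or a turn outside -1 to 1 is refused whole. A call with a gripper value outside its range is refused whole. "fingers" is the gripper command: -1 is shut, 1 is fully open, values between are in proportion, set as the call begins (left out, the last holds). The fingers move at their own pace and stop on an object; the grip force is fixed at half the most. Time passes only in rows, so rows that do not move let the fingers close. It gives the time, the measured TCP pose, the force and the opening at its end, in the units of the state.
- arm.sense(): the state, without advancing time (a new reading comes with each control period).
- viewer.snapshot(name): name is "scene" or "side" or "wrist"; returns a dict with "image" (384x512x3 uint8, blue, green, red), "depth" (384x512 float32, mm along the optical axis (not along the pixel's ray), 0 where there is no reading), "vfov" (degrees; the focal length in pixels is half the picture's height over the tangent of half this angle, whatever the lens; pixels are square), "cx", "cy" (the principal point, pixels), "distortion" ([k1, k2, p1, p2, k3] as OpenCV has them; the pictures are not rectified), "R" (3x3) and "t" (3): a world point X has camera coordinates R X + t. Camera axes: x right, y down, z forward; pixel columns grow to the right and rows downward; lengths in mm; the calibration is good to about 2 mm. A picture is of the moment at which its call begins.
- job.finish_job(): hands the job in, once; it reports no verdict.
The state is a dict: "time_s": time; "joints": joint angles; "qvel": joint speeds; "effort": joint torques, N m; "tool_pos": TCP position; "eef_rot": TCP orientation; "ft_force": force on the tool from outside, world axes, zero at the start; "wrist_torque": the same for the moment, N m; "grip_width": finger opening in mm.
Only numpy, scipy, OpenCV 4.12 (cv2) and the standard library are available. Lean on these libraries where they do the work, as an engineer would, in place of code of your own. Each camera call takes 0.05 s, during which the arm holds its last target. There are 200 camera calls.

TASK

Open the grey battery box so its cells can be changed: push the blade of the wooden-handled pry tool into the notch under the front edge of the cover and lever the cover up until its catches let go; do not touch the cover with the gripper before it has sprung up. Then lay the cover, outer face up and flat, inside the plywood tray, and leave the pry tool lying on the bare worktop. Leave the two thread spools where they stand.

Things in the scene. Friction and masses are not known exactly. Their poses are not given: they have to be found in the camera images.
- battery_box: Grey box, 130 (x) x 104 (y) x 100 mm high, fixed to the worktop. Origin: centre of its underside; z up; its front, with the pry notch, faces its own -x, roughly towards the robot. In its top is an opening (x from -59 to +34 mm, 59 mm wide) in which the cover sits flush; inside it is hollow down to z = 46 mm, so a blade can go in under the cover up to 80 mm deep.
- pry_notch (a point): Fulcrum: middle of the outer edge of the notch's sill on the box's front face (box x = -65, z = 86.5 mm). Axes as the box's; the blade goes in along +x. The notch is 40 mm wide and cuts through the 6 mm thick front wall from the sill to the top. The seated cover's underside lies 8.5 mm above the sill; this gap is the slot for the blade, clear between the cover's legs (34 mm apart).
- cover_mid (a point): Centre of the cover's plate: grey plastic, loose, 60 g, 90 (x) x 56 (y) x 5 mm, z normal to its outer face. Seated, it is flush with the box's top and cannot be gripped. Sprung up, the front part of its two long sides stands proud of the box's top (100 mm) and can be gripped across the 56 mm, about 30 mm in front of (own -x) this centre.
- cover_lip (a point): Middle of the cover's front edge, half-way up the plate, 45 mm from the plate's centre to its own -x; 97.5 mm above the worktop when seated. Two sprung catches in the box hold the cover's legs: they let go when this edge is raised 5 to 6 mm (about 15 to 20 N there), then push it on and hold it 10 to 13 mm up, the cover tilted 6 to 8 degrees with its rear edge still in the opening.
- tool_grip (a point): Where to grip the pry tool: on its handle's axis, 12 mm above the worktop as it lies. x points along the tool to the tip, z up (normal to the blade). Wooden handle 24 x 24 mm in section, from 52 mm behind this point to 24 mm before it; ferrule 19 mm thick up to 34 mm; then a flat steel blade 16 mm wide, 3 mm thick, on the handle's axis, up to 107 mm before this point.
- tool_tip (a point): Middle of the blade's end edge, 107 mm from the grip point along the tool's x.
- tray: Open plywood tray, 170 (x) x 140 (y) x 16 mm high, walls and floor 5 mm thick, fixed. Origin: centre of its underside; z up. It stands left or right of the box; the pry tool lies on the other side.
- spool_0_mid (a point): Centre of a standing thread spool, 29 mm diameter, 48 mm high; a bystander, to the left of the box.
- spool_1_mid (a point): Centre of another such standing thread spool; a bystander, to the right of the box.
- cover: The same cover; origin at the centre of the plate's underside, axes as at its centre. Two legs near its front (x = -34 to -24 mm, y = 17 to 24 mm either side) and a rib near its rear (x = 36 mm) reach 12 mm below the plate's underside; on a flat floor it stands level on them. At its rear a tongue, 4.5 mm long, sits under the rim of the box's opening: with the front up, draw the cover about 8 mm forward (own -x), then lift it off.
- pry_tool: The same pry tool, 90 g; origin 12 mm below its handle's axis and 10 mm behind the grip point, axes as there.

How it is judged (in metres and radians):
On the way, in this order (a step that is already met when the one before it is completed fails the run):
1. the pry tool lifts the cover's front edge at least 3 mm out of its seat (z of cover_lip in the frame of battery_box above 0.1005 m and contact force between pry_tool and cover above 0.3 N), for 0.04 s.
2. the cover is past its catches: front edge at least 7 mm up (z of cover_lip in the frame of battery_box above 0.1045 m), for 0.2 s.
At the end, for the whole second after the job is handed in: The cover lies at rest in the tray, flat on its floor (within 7 degrees), outer face up, its centre within 50 mm (along the tray's x) and 45 mm (along y) of the tray's centre; the pry tool lies at rest on the bare worktop, not on or in anything; both are released (x of cover_mid in the frame of tray between -0.05 and 0.05 m and y of cover_mid in the frame of tray between -0.045 and 0.045 m and z of cover_mid in the frame of tray between 0.012 and 0.026 m and angle between cover_mid's own z axis and vertical below 0.12 rad and linear speed of each of cover, pry_tool below 0.02 m/s and height (world z) of each of tool_grip, tool_tip below 0.0165 m); the robot touches nothing.
It fails at once if the gripper's fingers touch the cover while it is still in its seat (contact force between the fingers and cover above 0.5 N and z of cover_lip in the frame of battery_box between 0.09 and 0.1005 m and horizontal distance between cover_mid and battery_box below 0.03 m).
It fails at once if a thread spool is moved more than 30 mm (distance of any of spool_0_mid, spool_1_mid from where it was at the start of the episode above 0.03 m).
It also fails if it takes over 67 s, if anything falls off the work surface, if the arm or the gripper's body presses on something with over 40 N, if the wrist force passes 120 N, or if a joint passes its speed limit or range.

## Working session

There is one attempt and no reset: what is moved stays moved. The work goes in short steps, Python scripts to look and compute and a tool call to move; the robot and the scene stay as the last step left them, time stands still between calls to the robot, and variables do not carry over. Pictures are saved under pics/ and viewed, about 8 in all and at most 12, crops included, and the job is handed in when it is done.

Besides the shell and the picture viewer there is one more tool, called after "Call:" by a JSON object that holds its "name" and its "arguments". play_rows: Moves the arm, as the interface text tells. Its arguments: {"type":"object","properties":{"targets":{"type":"array","items":{"type":"array","items":{"type":"array","items":{"type":"number"}}}},"fingers":{"type":"number"}},"required":["targets"]}

```bash
ls; mkdir -p pics
cat > h.py <<'E'
import numpy as np, cv2
from bench import arm, viewer, job
def snap(n):
    s=viewer.snapshot(n); s['R']=np.array(s['R']); s['t']=np.array(s['t'])
    h,w=s['image'].shape[:2]; f=h/2/np.tan(np.radians(s['vfov'])/2)
    s['K']=np.array([[f,0,s['cx']],[0,f,s['cy']],[0,0,1]]); s['D']=np.array(s['distortion'],float); return s
def rays(s,px):
    p=cv2.undistortPoints(np.array(px,float).reshape(-1,1,2),s['K'],s['D']).reshape(-1,2)
    d=np.c_[p,np.ones(len(p))]@s['R']; return -s['R'].T@s['t'],d
def onplane(s,px,z):
    c,d=rays(s,px); return c+d*((z-c[2])/d[:,2])[:,None]
def cloud(s):
    h,w=s['depth'].shape; v,u=np.mgrid[:h,:w]; px=np.c_[u.ravel(),v.ravel()].astype(float)
    c,d=rays(s,px); return (c+d*s['depth'].reshape(-1,1)).reshape(h,w,3)
def proj(s,X):
    return cv2.projectPoints(np.array(X,float).reshape(-1,1,3),cv2.Rodrigues(s['R'])[0],s['t'],s['K'],s['D'])[0].reshape(-1,2)
E
python3 - <<'E'
from h import *
ims=[]
for n in ['scene','side','wrist']:
    s=snap(n); cv2.imwrite(f'pics/{n}0.png',s['image']); print(n,(-s['R'].T@s['t']).round(),s['R'][2].round(2),s['vfov'],(s['depth']>0).mean())
    np.savez(f'{n}0.npz',**s)
print(arm.sense(), arm.tcp_to_grasp)
E
```

```text
pics
scene [ -82. -764.  588.] [ 0.56  0.7  -0.45] 49.906705144083375 0.9960530598958334
side [ 202. -776.  839.] [ 0.32  0.68 -0.66] 47.5927041302278 0.9960886637369791
wrist [165. 529. 374.] [ 0.25 -0.12 -0.96] 62.85884433273468 0.9960276285807291
{'time_s': 0.15, 'joints': array([ 5.38677423e+01,  1.48491877e+01,  8.79950994e+01, -5.68753882e-04,
        7.72366948e+01, -1.16182426e+01]), 'qvel': array([ 0.0435076 , -0.11626727, -0.19251368,  0.00834068,  0.12541161,
       -0.0014409 ]), 'effort': array([ 2.95323545e-03, -4.46385241e+01, -2.90818799e+01, -1.28003353e-04,
        8.07322300e-03,  2.89744484e-06]), 'tool_pos': array([227.9314722 , 500.10459339, 230.68122754]), 'eef_rot': array([-1.79920566e+02, -1.57657597e-02,  1.55486100e+02]), 'ft_force': array([-0.31405655, -0.43926794,  0.46383556]), 'wrist_torque': array([-0.00884639, -0.00332502,  0.00192853]), 'grip_width': 85.2658790984698} 18.700000000000003
```

View pics/scene0.png

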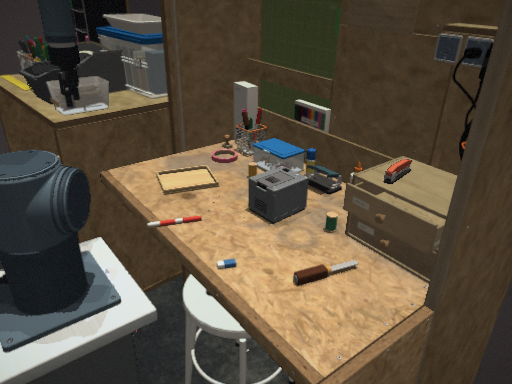

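View pics/side0.png

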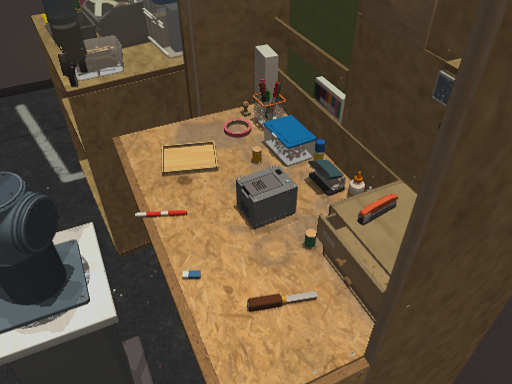

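The scene view shows the box at (278,192), tray at (186,180), pry tool at (325,272) and spools at (254,168) and (331,222). The side view shows the same things. Next I measure them with depth and calibration.

```bash
cat > m.py <<'E'
from h import *
def rect(P):
    r=cv2.minAreaRect(P[:,:2].astype(np.float32)); return [np.round(r[0],1),np.round(r[1],1),round(r[2],1),len(P)]
for n in ['scene','side']:
    s=dict(np.load(f'{n}0.npz')); C=cloud(s)
    v,u=np.mgrid[:384,:512]
    def box(a,b,c,d): return (u>=a)&(u<b)&(v>=c)&(v<d)
    B={'scene':dict(box=(240,318,160,225),tool=(285,365,255,290),tray=(150,222,160,196),sp1=(322,341,207,236),sp0=(246,258,158,182)),
       'side':dict(box=(230,305,163,228),tool=(240,325,283,318),tray=(155,222,137,178),sp1=(300,322,225,252),sp0=(249,264,144,166))}[n]
    for k,b in B.items():
        m=box(*b); Z=C[...,2]
        lo,hi={'box':(96,104),'tool':(6,40),'tray':(11,25),'sp1':(8,60),'sp0':(8,60)}[k]
        m&=(Z>lo)&(Z<hi); P=C[m]
        if k=='tool':
            hsv=cv2.cvtColor(s['image'],cv2.COLOR_BGR2HSV)
            H=C[m&(Z>17)]; L=C[m&(Z<17)]
            print(n,'handle',rect(H),np.median(H[:,2]))
        print(n,k,rect(P),'z',np.percentile(P[:,2],[5,50,95]).round(1), P.mean(0).round(1))
a=[cv2.resize(dict(np.load('side0.npz'))['image'][y:y+75,x:x+100],(400,300),interpolation=cv2.INTER_CUBIC) for x,y in((222,158),(235,265),(150,125),(285,210))]
cv2.imwrite('pics/crops.png',np.vstack([np.hstack(a[:2]),np.hstack(a[2:])]))
E
python3 m.py
```

```text
scene box [array([593.7,   1.6]), array([133.2, 106.7]), 3.1, 841] z [ 98.1 101.9 103.4] [588.7  -3.9 101.6]
scene handle [array([ 492.3, -283.5]), array([ 25.5, 154.9]), 76.1, 347] 24.559068678208632
scene tool [array([ 488.3, -306.5]), array([ 68.5, 160. ]), 73.9, 628] z [ 9.2 18.6 26.6] [ 473.3 -283.2   19.1]
scene tray [array([506.1, 316. ]), array([177.3, 234.2]), 76.9, 352] z [11.4 16.1 19.8] [475.5 305.9  15.8]
scene sp1 [array([ 635.4, -162.5]), array([30.3, 27. ]), 83.1, 194] z [11.3 36.7 50.8] [ 631.3 -167.    34.4]
scene sp0 [array([698.4, 246.8]), array([130.3,  25.7]), 46.2, 131] z [13.  31.8 50.7] [670.9 219.5  32.5]
side box [array([592.4,  -1.9]), array([131.7, 107.3]), 3.6, 1115] z [ 96.3  98.  100.2] [592.5  -3.8  98.1]
side handle [array([ 459.3, -279.7]), array([24.3, 86.9]), 73.1, 326] 21.89897685202601
side tool [array([ 494.8, -288. ]), array([ 24.9, 160.3]), 75.9, 631] z [ 9.4 17.7 24.5] [ 480.9 -287.2   17.2]
side tray [array([473.9, 304.6]), array([147.3, 168.4]), 73.6, 231] z [11.2 13.4 16.5] [472.8 301.   13.5]
side sp1 [array([ 635.9, -167. ]), array([28.4, 27.9]), 68.5, 186] z [10.9 38.4 47.5] [ 632.9 -170.9   34.3]
side sp0 [array([662.4, 209.2]), array([28.7, 30.7]), 22.9, 118] z [11.8 37.7 47.6] [660.6 203.2  34.1]
```

View pics/crops.png

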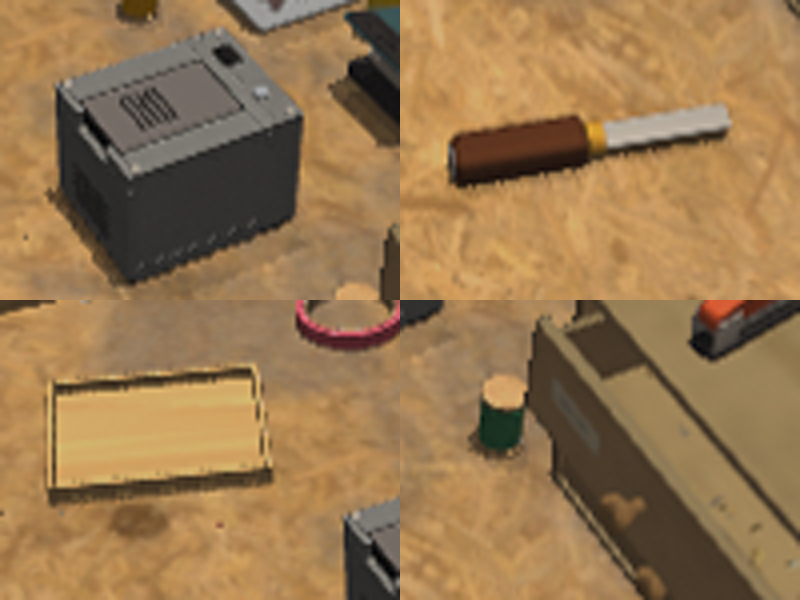

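The crops show the notch on the box's robot-facing side and the tool tip pointing away from the robot. Estimates so far:

| Item | Position (mm) | Yaw (deg) |
|---|---|---|
| Box | (593, -1) | 3.3 |
| Tool grip point | (468, -281) | -14 |
| Tray | (474, 304) | -16 |

I'll move above the tool.

Call:
{"name": "play_rows", "arguments": {"targets": [[[0,0,0,-0.92],[0,0,0,-0.92],[-0.586,-0.972,0.111,0],[-0.586,-0.972,0.111,0],[-0.586,-0.972,0.111,0],[-0.586,-0.972,0.111,0],[-0.586,-0.972,0.111,0],[-0.586,-0.972,0.111,0],[-0.586,-0.972,0.111,0],[-0.586,-0.972,0.111,0],[-0.586,-0.972,0.111,0],[-0.586,-0.972,0.111,0],[-0.586,-0.972,0.111,0],[-0.586,-0.972,0.111,0],[-0.586,-0.972,0.111,0],[-0.586,-0.972,0.111,0],[-0.586,-0.972,0.111,0],[-0.586,-0.972,0.111,0],[-0.586,-0.972,0.111,0],[-0.586,-0.972,0.111,0]]], "fingers": 1}}

```text
time_s: 2.65
tool_pos: [408.6, -86.4, 171.1]
eef_rot: [180.0, -0.0, 166.0]
ft_force: [0.4, 0.6, -0.2]
grip_width: 85.8
```

Call:
{"name": "play_rows", "arguments": {"targets": [[[-0.586,-0.972,0.111,0],[-0.586,-0.972,0.111,0],[-0.586,-0.972,0.111,0],[-0.586,-0.972,0.111,0],[-0.586,-0.972,0.111,0],[-0.586,-0.972,0.111,0],[0,0,0,0],[0,0,0,0]]]}}

```text
time_s: 3.65
tool_pos: [468.1, -279.8, 150.9]
eef_rot: [179.9, -0.1, 166.0]
ft_force: [-0.5, -0.1, 0.2]
grip_width: 85.1
```

Run:
```python
from h import *
s=snap('wrist'); np.savez('wrist1.npz',**s); cv2.imwrite('pics/w1.png',s['image'])
C=cloud(s); m=(C[...,2]>6)&(C[...,2]<40)&(abs(C[...,0]-490)<110)&(abs(C[...,1]+285)<70)
n,l,st,ce=cv2.connectedComponentsWithStats(m.astype(np.uint8)); 
for i in np.argsort(-st[1:,4])[:2]+1:
    P=C[l==i]; print(st[i],cv2.minAreaRect(P[:,:2].astype(np.float32)),np.percentile(P[:,2],[5,50,95]))
```

```text
[ 243  128   28  160 3450] ((496.40350341796875, -286.0729675292969), (23.976638793945312, 159.32557678222656), 75.81705474853516) [14.0944725  23.80812718 25.92825083]
```

View pics/w1.png

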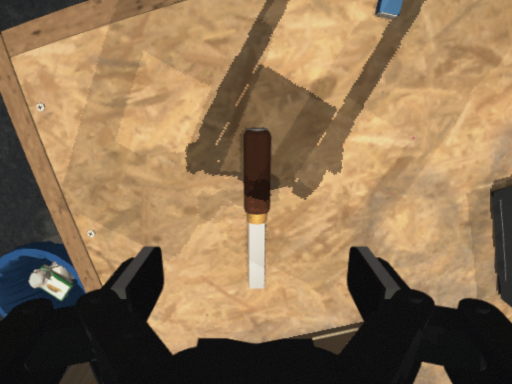

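The wrist view shows the tool lying straight along the image with its handle at (257,170) and tip at (257,288), between the fingers. I'll descend and grip.

Call:
{"name": "play_rows", "arguments": {"targets": [[[-0.05,0.03,0.98,0.02],[0,0,0.98,0],[0,0,0.98,0],[0,0,0.98,0],[0,0,0.5,0],[0,0,0.46,0],[0,0,0,0]]]}}

```text
time_s: 4.58
tool_pos: [470.1, -279.6, 4.6]
eef_rot: [180.0, -0.1, 165.9]
ft_force: [0.1, -0.8, -0.2]
grip_width: 85.0
```

Call:
{"name": "play_rows", "arguments": {"targets": [[[0,0,0,0],[0,0,0,0],[0,0,0,0],[0,0,0,0],[0,0,0,0],[0,0,0,0],[0,0,0,0],[0,0,0,0]]], "fingers": -1}}

```text
time_s: 5.58
tool_pos: [470.8, -280.4, 5.7]
eef_rot: [-180.0, 0.1, 165.9]
ft_force: [-0.3, -0.0, 5.2]
grip_width: 22.5
```

Call:
{"name": "play_rows", "arguments": {"targets": [[[0,0,-0.3,0],[0,0,-0.7,0],[0,0,-1,0],[0,0,-1,0],[0,0,-1,0],[0.4,0.65,0,0],[0.507,0.79,0,0],[0.507,0.79,0,0],[0.507,0.79,0,0],[0.507,0.79,0,0],[0.507,0.79,0,0],[0.507,0.79,0,0],[0.507,0.79,0,0],[0.507,0.79,0,-0.5],[0.507,0.79,0,-0.64],[0,0,0,-0.7],[0,0,0,-0.7],[0,0,0,-0.5],[0,0,0,0],[0,0,0,0]]]}}

```text
time_s: 8.07
tool_pos: [381.1, -18.5, 125.1]
eef_rot: [180.0, -0.0, -176.7]
ft_force: [0.9, -0.1, -1.4]
grip_width: 22.7
```

Run:
```python
from h import *
print(arm.sense()['tool_pos'],arm.sense()['eef_rot'])
s=snap('wrist'); np.savez('wrist2.npz',**s); cv2.imwrite('pics/w2.png',s['image'])
C=cloud(s); Z=C[...,2]
m=(abs(Z-100)<5)&(C[...,0]>500)&(C[...,0]<700)&(abs(C[...,1])<80)
P=C[m]; print('box',cv2.minAreaRect(P[:,:2].astype(np.float32)),np.median(P[:,2]),len(P), P.min(0),P.max(0))
```

```text
[381.12836831 -18.4692306  125.06427283] [ 1.79999931e+02 -2.92641998e-03 -1.76724134e+02]
  return _methods._mean(a, axis=axis, dtype=dtype,
  ret = ret.dtype.type(ret / rcount)
Traceback (most recent call last):
ValueError: zero-size array to reduction operation minimum which has no identity
```

View pics/w2.png

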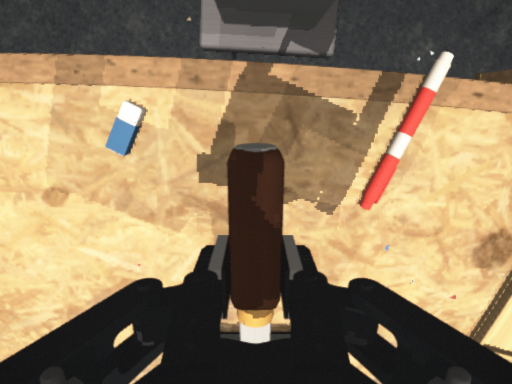

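The wrist view shows the handle squarely held at (256,230), but the gripper hides the box. I'll use the two fixed cameras to measure tool and box in the same pictures.

```bash
cat > m2.py <<'E'
from h import *
import sys
tag=sys.argv[1]
st=arm.sense(); print(st['tool_pos'].round(1),st['eef_rot'].round(1),st['ft_force'].round(1))
def dev(a): return round((a+45)%90-45,2)
out=[]
for n in ['scene','side']:
    s=snap(n); np.savez(f'{n}{tag}.npz',**s); C=cloud(s); Z=C[...,2]; v,u=np.mgrid[:384,:512]
    m=(abs(Z-100)<5.5)&(C[...,0]>515)&(C[...,0]<680)&(abs(C[...,1])<80)
    px=np.c_[u[m],v[m]]; P=onplane(s,px,100); r=cv2.minAreaRect(P[:,:2].astype(np.float32)); print(n,'box',np.round(r[0],1),np.round(r[1],1),dev(r[2]))
    tp=st['tool_pos']
    b=s['image'].astype(int); g=b.min(2)
    m=(Z>tp[2]-25)&(Z<tp[2]+35)&(C[...,0]>tp[0]+15)&(C[...,0]<tp[0]+130)&(abs(C[...,1]-tp[1])<30)&(C[...,0]<525)
    B=C[m]; 
    blade=B[B[:,0]>tp[0]+45]
    print(n,'blade',len(blade),blade.min(0).round(1),blade.max(0).round(1),'slopes dy/dx,dz/dx',np.polyfit(blade[:,0],blade[:,1],1).round(3),np.polyfit(blade[:,0],blade[:,2],1).round(3),'mean',blade.mean(0).round(1))
    p=proj(s,[[530,-5,100]])[0]; x,y=int(p[0])-70,int(p[1])-50
    out.append(cv2.resize(s['image'][y:y+95,x:x+125],(500,380),interpolation=cv2.INTER_CUBIC)); print('crop',x,y,'x4')
cv2.imwrite(f'pics/c{tag}.png',cv2.resize(np.hstack(out),(800,304)))
E
python3 m2.py 2
```

```text
[381.2 -18.5 125.1] [-180.     0.  -176.7] [ 0.2 -0.2 -1. ]
scene box [ 5.907e+02 -1.000e-01] [141.2 113.9] 3.47
scene blade 83 [426.2 -23.1 130.6] [488.9  -3.1 136.6] slopes dy/dx,dz/dx [  0.063 -44.171] [-3.00000e-03  1.35781e+02] mean [456.1 -15.3 134.4]
crop 191 134 x4
side box [590.9  -6. ] [130.2 108.6] 4.23
side blade 118 [427.1 -27.6 126.9] [486.3  -7.5 133.7] slopes dy/dx,dz/dx [  0.079 -53.9  ] [-1.10000e-02  1.35631e+02] mean [456.2 -17.9 130.5]
crop 174 139 x4
```

View pics/c2.png

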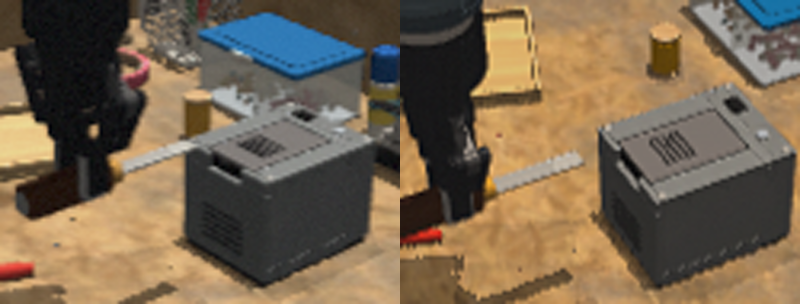

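Tool and box agree between the two views. The blade is level and needs to go 8.5 mm left and 40 mm down, and the tip is about 40 mm short of the notch.

Call:
{"name": "play_rows", "arguments": {"targets": [[[0,0.283,0.44,0],[0,0,0.45,0],[0,0,0.45,0],[-0.5,0,0,0],[0,0,0,0],[0,0,0,0]]]}}

```text
time_s: 8.98
tool_pos: [396.3, -9.2, 85.2]
eef_rot: [-180.0, 0.0, -176.7]
ft_force: [0.0, -0.3, -0.6]
grip_width: 22.7
```

```bash
python3 m2.py 3
```

```text
[396.3  -9.2  85.2] [-180.     0.  -176.7] [ 0.  -0.3 -0.6]
scene box [ 5.917e+02 -4.000e-01] [139.2 114.8] 3.5
scene blade 78 [441.9 -15.7  91.9] [501.    5.1  97.3] slopes dy/dx,dz/dx [  0.052 -30.191] [-8.0000e-03  9.8627e+01] mean [471.   -5.7  94.7]
crop 191 134 x4
side box [590.4  -5.8] [131.4 107.1] 3.7
side blade 109 [441.9 -17.4  87. ] [499.9   4.   94.6] slopes dy/dx,dz/dx [  0.06  -37.106] [-1.200e-02  9.646e+01] mean [470.8  -8.7  90.9]
crop 174 139 x4
```

View pics/c3.png

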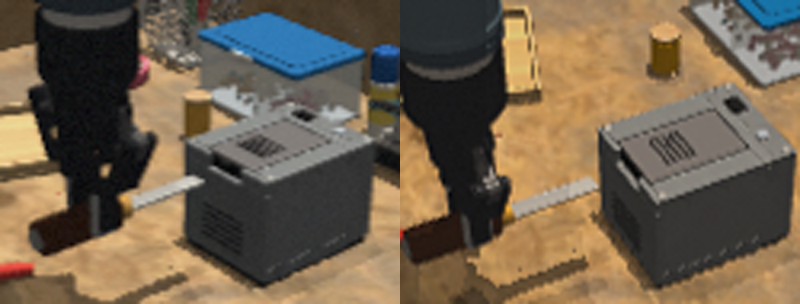

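The blade is aligned with the notch in height and sideways, to within about 1 mm in both views. I'll insert it.

Call:
{"name": "play_rows", "arguments": {"targets": [[[-0.3,0,0.02,0],[-0.3,0,0,0],[-0.3,0,0,0],[-0.3,0,0,0],[-0.3,0,0,0],[0,0,0,0]]]}}

```text
time_s: 9.82
tool_pos: [441.5, -6.6, 84.2]
eef_rot: [-180.0, 0.0, -176.6]
ft_force: [-0.6, -0.2, -0.3]
grip_width: 22.8
```

Call:
{"name": "play_rows", "arguments": {"targets": [[[-0.2,0,0,0],[-0.2,0,0,0],[-0.1,0,0,0],[0,0,0,0]]]}}

```text
time_s: 10.32
tool_pos: [455.8, -5.7, 84.2]
eef_rot: [-180.0, 0.0, -176.7]
ft_force: [0.5, -0.1, -1.3]
grip_width: 23.0
```

```bash
python3 m2.py 4
```

```text
[455.8  -5.7  84.2] [-180.     0.  -176.7] [ 0.5 -0.1 -1.3]
scene box [588.6  -0.6] [146.5 114.6] 4.13
scene blade 29 [502.7 -10.5  91.3] [524.9   6.9  94.7] slopes dy/dx,dz/dx [  0.075 -40.82 ] [2.7000e-02 7.9356e+01] mean [512.7  -2.3  93.3]
crop 191 134 x4
side box [590.8  -6.3] [130.7 108.2] 3.7
side blade 45 [501.1 -15.3  86.7] [524.1   5.3  93.7] slopes dy/dx,dz/dx [-0.022  5.501] [ 0.068 54.596] mean [512.3  -5.9  89.7]
crop 174 139 x4
```

View pics/c4.png

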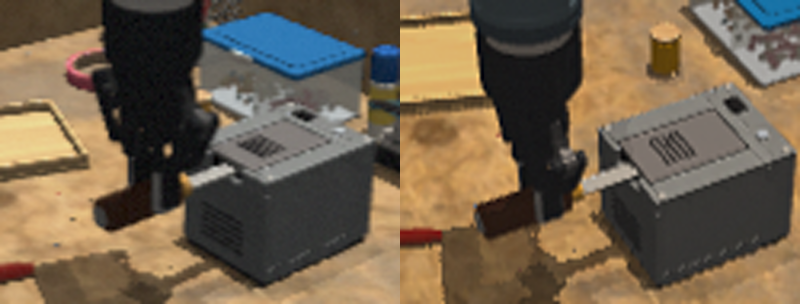

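The blade is about 35 mm into the notch with no contact force. I'll lever by lowering the handle slowly.

Call:
{"name": "play_rows", "arguments": {"targets": [[[0,0,0.1,0],[0,0,0.1,0],[0,0,0.1,0],[-0.01,0,0.07,0],[-0.01,0,0.07,0],[0,0,0,0]]]}}

```text
time_s: 11.18
tool_pos: [456.7, -5.7, 71.5]
eef_rot: [-180.0, 0.1, -176.7]
ft_force: [-2.3, 0.4, 5.6]
grip_width: 22.6
```

Call:
{"name": "play_rows", "arguments": {"targets": [[[-0.01,0,0.06,0],[-0.01,0,0.06,0],[0,0,0,0]]]}}

```text
time_s: 11.55
tool_pos: [457.1, -5.7, 67.9]
eef_rot: [-180.0, 0.1, -176.7]
ft_force: [-2.0, 0.2, 6.8]
grip_width: 22.7
```

```bash
cat > m3.py <<'E'
from h import *
import sys
st=arm.sense(); print(st['time_s'],st['tool_pos'].round(1),st['ft_force'].round(1),st['grip_width'])
B=np.array([593,0]); a=np.radians(3.4); ex=np.array([np.cos(a),np.sin(a)]); ey=np.array([-ex[1],ex[0]])
for n,bz,by in [('scene',101.9,1.6),('side',98.05,-1.9)]:
    s=snap(n); C=cloud(s); q=C[...,:2]-np.array([593,by]); X=q@ex; Y=q@ey; Z=C[...,2]-bz
    for lo,hi in [(-54,-40),(-40,-20),(-20,0),(0,20)]:
        m=(X>lo)&(X<hi)&(abs(Y)<22)&(abs(Z)<25); print(n,lo,'cover rel z',np.median(Z[m]).round(1),m.sum(),end='; ')
    m=(X>-60)&(X<20)&(abs(abs(Y)-40)<6)&(abs(Z)<25); print('rim',np.median(Z[m]).round(1))
    p=proj(s,[[530,-5,100]])[0]; x,y=int(p[0])-70,int(p[1])-50
    o=cv2.resize(s['image'][y:y+95,x:x+125],(400,304),interpolation=cv2.INTER_CUBIC); I=o if n=='scene' else np.hstack([I,o])
cv2.imwrite(f'pics/c{sys.argv[1]}.png',I)
E
python3 m3.py 5
```

```text
11.55 [457.1  -5.7  67.9] [-2.   0.2  6.8] 22.726814961709213
scene -54 cover rel z 0.1 44; scene -40 cover rel z 0.6 60; scene -20 cover rel z 0.6 49; scene 0 cover rel z 0.4 48; rim 0.1
side -54 cover rel z 0.2 62; side -40 cover rel z 0.4 80; side -20 cover rel z -0.2 83; side 0 cover rel z 0.1 81; rim -0.3
```

Force is building but the cover has not lifted yet. I'll continue.

Call:
{"name": "play_rows", "arguments": {"targets": [[[-0.01,0,0.06,0],[-0.01,0,0.06,0],[0,0,0,0]]]}}

```text
time_s: 12.02
tool_pos: [457.2, -5.8, 64.7]
eef_rot: [-180.0, 0.0, -176.7]
ft_force: [-5.3, -0.5, 13.8]
grip_width: 22.9
```

Call:
{"name": "play_rows", "arguments": {"targets": [[[-0.01,0,0.06,0],[-0.01,0,0.06,0],[0,0,0,0]]]}}

```text
time_s: 12.4
tool_pos: [457.5, -5.7, 61.2]
eef_rot: [-180.0, -0.0, -176.6]
ft_force: [-7.5, -1.4, 15.4]
grip_width: 23.0
```

```bash
python3 m3.py 6
```

```text
12.4 [457.5  -5.7  61.2] [-7.5 -1.4 15.4] 23.038217732058733
scene -54 cover rel z 1.7 42; scene -40 cover rel z 2.2 52; scene -20 cover rel z 1.5 50; scene 0 cover rel z 1.2 49; rim 0.1
side -54 cover rel z 1.8 65; side -40 cover rel z 2.3 87; side -20 cover rel z 1.5 86; side 0 cover rel z 0.9 78; rim -0.3
```

View pics/c6.png

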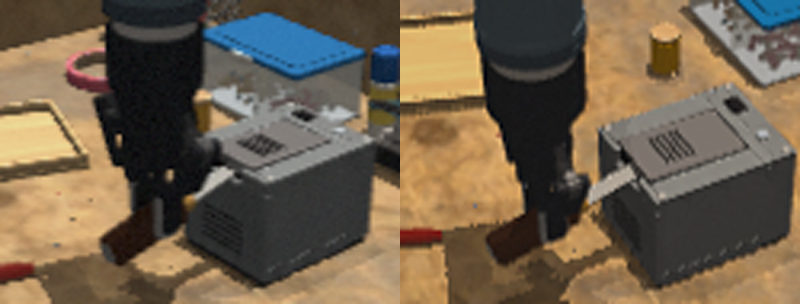

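The cover's front is up about 2.5 mm with the tool pitched and the blade well in. I'll continue.

Call:
{"name": "play_rows", "arguments": {"targets": [[[-0.02,0,0.06,0],[-0.02,0,0.06,0],[-0.01,0,0.05,0],[0,0,0,0]]]}}

```text
time_s: 13.0
tool_pos: [458.3, -5.5, 55.2]
eef_rot: [-180.0, -0.1, -176.7]
ft_force: [-5.8, -1.3, 6.5]
grip_width: 22.9
```

```bash
python3 m3.py 7
```

```text
13.0 [458.3  -5.5  55.2] [-5.8 -1.3  6.5] 22.912355704318514
scene -54 cover rel z 3.8 69; scene -40 cover rel z 11.7 49; scene -20 cover rel z 8.6 33; scene 0 cover rel z 4.6 37; rim 0.1
side -54 cover rel z 8.8 62; side -40 cover rel z 7.4 88; side -20 cover rel z 4.8 77; side 0 cover rel z 2.1 74; rim -0.5
```

The cover sprung to about 10 mm up at its front, at roughly 7.5° tilt. I'll withdraw the tool straight back and carry it to bare worktop on the right.

Call:
{"name": "play_rows", "arguments": {"targets": [[[0.2,0,0,0],[0.4,0,0,0],[0.5,0,0,0],[0.6,0,0,0],[0.5,0,0,0],[0,0,-0.8,0],[0,-0.5,0,0],[-0.12,-0.82,0,0],[-0.12,-0.82,0,0],[-0.12,-0.82,0,0],[-0.12,-0.82,0,0],[-0.12,-0.82,0,0],[-0.12,-0.82,0,0],[-0.2,-0.82,0,0],[-0.2,-0.5,0,0],[0,0,0,0]]]}}

```text
time_s: 15.1
tool_pos: [439.0, -210.3, 78.6]
eef_rot: [180.0, -0.0, -176.7]
ft_force: [-0.2, -0.3, -0.5]
grip_width: 22.7
```

```bash
python3 m3.py 8
python3 - <<'E'
from h import *
tp=arm.sense()['tool_pos']
for n in ['scene','side']:
    s=snap(n); C=cloud(s); m=(C[...,0]>tp[0]+45)&(C[...,0]<tp[0]+140)&(abs(C[...,1]-tp[1])<30)&(C[...,2]>40)
    B=C[m]; print(n,len(B),B.mean(0).round(),np.polyfit(B[:,0],B[:,2],1).round(2),B[:,0].max())
    m=(C[...,0]>380)&(C[...,0]<600)&(abs(C[...,1]+200)<40)&(C[...,2]<25)&(C[...,2]>5); print('floor clutter',m.sum(), C[m].mean(0) if m.any() else '')
E
```

```text
15.1 [ 439.  -210.3   78.6] [-0.2 -0.3 -0.5] 22.67126002799557
scene -54 cover rel z 9.4 42; scene -40 cover rel z 8.5 27; scene -20 cover rel z 6.6 4; scene 0 cover rel z nan 0; rim -0.1
side -54 cover rel z nan 0; side -40 cover rel z 6.2 2; side -20 cover rel z 4.3 47; side 0 cover rel z 2.5 74; rim -0.4
scene 68 [ 514. -200.  262.] [  -7.6  4166.77] 542.2385479722175
floor clutter 6 [ 477.24265894 -193.37188482    5.39559771]
side 440 [ 501. -202.  315.] [  -6.89 3766.86] 540.7640459443606
floor clutter 0
  return _methods._mean(a, axis=axis, dtype=dtype,
  ret = ret.dtype.type(ret / rcount)
```

The floor there is clear and the cover stays up. Lowering the tool; the handle's rear end will touch first and level it.

Call:
{"name": "play_rows", "arguments": {"targets": [[[0,0,0.6,0],[0,0,0.6,0],[0,0,0.5,0],[0,0,0.15,0],[0,0,0.1,0],[0,0,0.1,0],[0,0,0,0]]]}}

```text
time_s: 16.18
tool_pos: [439.9, -209.4, 18.8]
eef_rot: [-180.0, 0.1, -176.7]
ft_force: [-0.1, 2.5, 7.6]
grip_width: 22.7
```

Call:
{"name": "play_rows", "arguments": {"targets": [[[0,0,0.1,0],[0,0,0.1,0],[0,0,0.1,0],[0,0,0,0]]]}}

```text
time_s: 16.68
tool_pos: [443.2, -211.3, 11.5]
eef_rot: [-179.7, 0.5, -176.7]
ft_force: [5.5, 2.6, 13.0]
grip_width: 22.6
```

Call:
{"name": "play_rows", "arguments": {"targets": [[[0,0,0.1,0],[0,0,0,0]]]}}

```text
time_s: 16.92
tool_pos: [443.7, -212.0, 8.8]
eef_rot: [-179.6, 0.5, -176.7]
ft_force: [7.4, 0.8, 12.4]
grip_width: 22.6
```

Call:
{"name": "play_rows", "arguments": {"targets": [[[0,0,0,0],[0,0,0,0],[0,0,0,0],[0,0,0,0],[0,0,0,0],[0,0,-0.4,0],[0,0,-1,0],[0,0,-1,0],[0,0,-1,0],[0,0,-1,0],[0,0,-1,0],[0,0,-1,0],[0,0,0,0]]], "fingers": 1}}

```text
time_s: 18.55
tool_pos: [440.2, -210.1, 200.7]
eef_rot: [-179.8, 0.3, -176.7]
ft_force: [0.1, -0.1, -0.3]
grip_width: 85.2
```

```bash
cat > m4.py <<'E'
from h import *
print(arm.sense()['tool_pos'].round(1),arm.sense()['eef_rot'].round(1))
a=np.radians(3.4); ex=np.array([np.cos(a),np.sin(a)]); ey=np.array([-ex[1],ex[0]])
for n,bz,by in [('scene',1.9,1.6),('side',-1.95,-1.9)]:
    s=snap(n); C=cloud(s); 
    m=(C[...,0]>380)&(C[...,0]<620)&(abs(C[...,1]+215)<45)&(C[...,2]<60)&(C[...,2]>6+bz/2); P=C[m]
    print(n,'tool',cv2.minAreaRect(P[:,:2].astype(np.float32)),np.percentile(P[:,2]-bz,[2,50,98]).round(1))
    q=C[...,:2]-np.array([593,by]); X=q@ex; Y=q@ey; Z=C[...,2]-bz-100
    m=(X>-75)&(X<-15)&(abs(Y)<45)&(Z>3.0)&(Z<25); P=np.c_[X,Y,Z][[],:] if 0 else np.stack([X[m],Y[m],Z[m]],1)
    print('cover proud, box frame',P.min(0).round(1),P.max(0).round(1),len(P)); 
    if len(P): print('mean',P.mean(0).round(1),'fit',np.polyfit(P[:,0],P[:,2],1).round(3), 'Yrange 3-97',np.percentile(P[:,1],[3,97]).round(1))
E
python3 m4.py
```

```text
[ 440.2 -210.1  200.7] [-179.8    0.3 -176.7]
scene tool ((471.0589904785156, -209.400634765625), (162.82614135742188, 25.271142959594727), 4.443075180053711) [ 6.2 17.5 25.1]
cover proud, box frame [-59.  -29.    3.9] [-15.5  28.3  12.7] 147
mean [-39.3  -3.4   8.4] fit [-0.087  4.997] Yrange 3-97 [-27.7  25.8]
side tool ((470.5918273925781, -213.36451721191406), (160.27313232421875, 26.192888259887695), 4.757145881652832) [ 8.1 19.  25.8]
cover proud, box frame [-43.8 -30.6   3.3] [-15.4  -5.7  11.7] 49
mean [-27.1 -19.9   6.7] fit [-0.094  4.139] Yrange 3-97 [-29.1  -7.2]
```

The tool lies flat on the worktop (top at about 25 mm). The cover stands proud, with its front at about +10 to 12 mm. I'll move over the grip place, 46 mm in front of box centre, and close.

Call:
{"name": "play_rows", "arguments": {"targets": [[[-0.495,0.846,0,0],[-0.495,0.846,0,0],[-0.495,0.846,0,0],[-0.495,0.846,0,0],[-0.495,0.846,0,0],[-0.495,0.846,0,0],[-0.495,0.846,0,0],[-0.495,0.846,0,0],[0,0,0.8,0],[0,0,0.8,0],[0,0,0,0],[0,0,0,0]]]}}

```text
time_s: 20.15
tool_pos: [545.7, 0.3, 149.7]
eef_rot: [180.0, -0.0, -176.7]
ft_force: [-0.5, -0.6, 0.1]
grip_width: 85.2
```

Run:
```python
from h import *
st=arm.sense(); print(st['tool_pos'].round(1),st['eef_rot'].round(1))
s=snap('wrist'); cv2.imwrite('pics/w9.png',s['image'])
```

```text
[5.457e+02 3.000e-01 1.497e+02] [ 180.    -0.  -176.7]
```

View pics/w9.png

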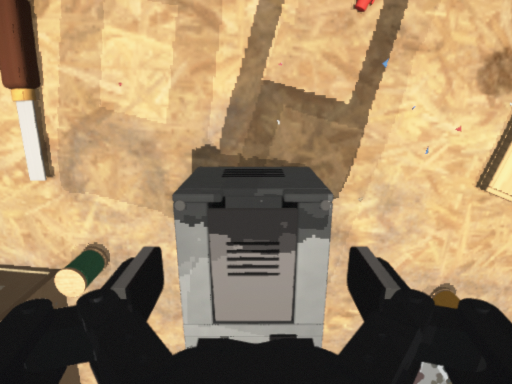

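The wrist view shows the cover at (252,265), midway between the open fingers (centre about 255). I'll descend and close.

Call:
{"name": "play_rows", "arguments": {"targets": [[[0,0,0.6,0],[0,0,0.6,0],[0,0,0.4,0],[0,0,0.15,0],[0,0,0,0]]]}}

```text
time_s: 20.82
tool_pos: [545.9, 0.4, 97.3]
eef_rot: [-180.0, 0.0, -176.7]
ft_force: [0.1, -0.5, 0.6]
grip_width: 85.6
```

Call:
{"name": "play_rows", "arguments": {"targets": [[[0,0,0,0],[0,0,0,0],[0,0,0,0],[0,0,0,0],[0,0,0,0],[0,0,0,0]]], "fingers": -1}}

```text
time_s: 21.58
tool_pos: [546.3, 0.0, 97.6]
eef_rot: [-180.0, 0.1, -176.7]
ft_force: [-0.7, -2.9, 4.9]
grip_width: 53.8
```

Gripped at 53.8 mm. I'll draw it forward 9 mm, then lift.

Call:
{"name": "play_rows", "arguments": {"targets": [[[0.1,0,0,0],[0.1,0,0,0],[0.1,0,-0.02,0],[0,0,0,0]]]}}

```text
time_s: 22.08
tool_pos: [536.3, 0.2, 97.7]
eef_rot: [180.0, -0.0, -176.7]
ft_force: [1.8, -1.7, 5.3]
grip_width: 53.7
```

Call:
{"name": "play_rows", "arguments": {"targets": [[[0,0,-0.1,0],[0,0,-0.15,0],[0,0,-0.2,0],[0,0,-0.3,0],[0,0,-0.4,0],[0,0,-0.6,0],[0,0,-0.6,0],[0,0,-0.6,0],[0,0,0,0]]]}}

```text
time_s: 23.2
tool_pos: [537.8, -0.3, 188.3]
eef_rot: [-179.9, 0.2, -176.7]
ft_force: [-0.0, -0.2, -0.7]
grip_width: 53.6
```

Run:
```python
from h import *
st=arm.sense(); print(st['tool_pos'].round(1),st['grip_width'])
I=[]
for n,bz in [('scene',1.9),('side',-1.95)]:
    s=snap(n); C=cloud(s); m=(C[...,0]>555)&(C[...,0]<660)&(abs(C[...,1])<60)&(C[...,2]-bz>108)&(C[...,2]<200); P=C[m]
    print(n,len(P),P.min(0).round(),P.max(0).round(),np.polyfit(P[:,0],P[:,2]-bz,1).round(2))
    p=proj(s,[[570,0,130]])[0]; x,y=int(p[0])-60,int(p[1])-55
    I.append(cv2.resize(s['image'][y:y+95,x:x+125],(400,304),interpolation=cv2.INTER_CUBIC))
cv2.imwrite('pics/c9.png',np.hstack(I))
```

```text
[ 5.378e+02 -3.000e-01  1.883e+02] 53.594617259248615
scene 130 [555. -30. 176.] [620.  29. 199.] [-1.8000e-01  2.9693e+02]
side 243 [555. -30. 170.] [617.  30. 195.] [-1.4000e-01  2.7368e+02]
```

View pics/c9.png

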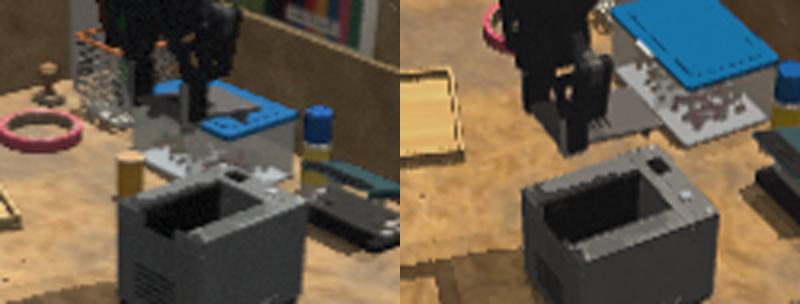

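The picture shows the box open and the cover held, tilted with its rear slightly low. I'll carry it to the tray and align it.

Call:
{"name": "play_rows", "arguments": {"targets": [[[0.1,0.4,0,0],[0.22,0.8,0,0],[0.22,0.9,0,0],[0.22,0.9,0,0],[0.22,0.9,0,0],[0.22,0.9,0,0],[0.22,0.9,0,0],[0.22,0.9,0,0],[0.22,0.9,0,0],[0.22,0.9,0,0],[0.22,0.9,0,0],[0.22,0.8,0,0],[0.15,0.43,0,0],[0,0,0,0.7],[0,0,0,0.9],[0,0,0,0.9],[0,0,0,0.9],[0,0,0,0],[0,0,0,0]]]}}

```text
time_s: 25.68
tool_pos: [438.2, 310.5, 185.9]
eef_rot: [-180.0, -0.0, 163.9]
ft_force: [0.1, -0.2, -0.4]
grip_width: 54.2
```

Run:
```python
from h import *
st=arm.sense(); tp=st['tool_pos']; print(tp.round(1),st['eef_rot'].round(1),st['grip_width'])
a=np.radians(-16); ex=np.array([np.cos(a),np.sin(a)]); ey=np.array([-ex[1],ex[0]])
I=[]
for n,bz in [('scene',1.9),('side',-1.95)]:
    s=snap(n); C=cloud(s); q=C[...,:2]-tp[:2]; X=q@ex;Y=q@ey; m=(X>20)&(X<120)&(abs(Y)<40)&(C[...,2]-bz>150)&(C[...,2]-bz<205)
    print(n,m.sum(),'Xmax',X[m].max().round(1),'Yrange',Y[m].min().round(1),Y[m].max().round(1),'slope',np.polyfit(X[m],C[m][:,2],1).round(2))
    b=np.abs(C[...,2]-16-bz)<3.5; b&=(np.hypot(C[...,0]-474,C[...,1]-304)<125)
    P=C[b]; print('tray rim',cv2.minAreaRect(P[:,:2].astype(np.float32)),len(P))
```

```text
[438.2 310.5 185.9] [-180.    -0.   163.9] 54.18059527862832
scene 157 Xmax 81.9 Yrange -33.3 29.5 slope [-1.8000e-01  2.0084e+02]
tray rim ((474.83502197265625, 310.66802978515625), (152.19012451171875, 169.42648315429688), 73.73165893554688) 235
side 260 Xmax 83.2 Yrange -34.9 27.0 slope [-1.6000e-01  1.9705e+02]
tray rim ((474.7635803222656, 305.49755859375), (146.76739501953125, 168.66845703125), 74.0941390991211) 238
```

The cover is 5 mm short in x and y of the tray's centre. I'll shift and lower it.

Call:
{"name": "play_rows", "arguments": {"targets": [[[-0.12,0.17,0.5,0],[0,0,0.9,0],[0,0,0.9,0],[0,0,0.9,0],[0,0,0.8,0],[0,0,0.5,0],[0,0,0.35,0],[0,0,0,0]]]}}

```text
time_s: 26.78
tool_pos: [443.0, 314.4, 40.1]
eef_rot: [-180.0, -0.0, 163.9]
ft_force: [-0.3, -0.2, -1.1]
grip_width: 53.7
```

Call:
{"name": "play_rows", "arguments": {"targets": [[[0,0,0.15,0],[0,0,0.15,0],[0,0,0.1,0],[0,0,0.1,0],[0,0,0.1,0],[0,0,0,0]]]}}

```text
time_s: 27.52
tool_pos: [443.1, 314.4, 22.4]
eef_rot: [-180.0, -0.0, 163.9]
ft_force: [-0.9, -0.6, -0.5]
grip_width: 53.8
```

Call:
{"name": "play_rows", "arguments": {"targets": [[[0,0,0.1,0],[0,0,0.1,0],[0,0,0.1,0],[0,0,0,0]]]}}

```text
time_s: 28.02
tool_pos: [443.3, 314.8, 14.0]
eef_rot: [180.0, 0.0, 163.9]
ft_force: [-2.1, 0.1, 6.5]
grip_width: 53.5
```

Call:
{"name": "play_rows", "arguments": {"targets": [[[0,0,0.06,0],[0,0,0,0]]]}}

```text
time_s: 28.28
tool_pos: [443.3, 314.8, 12.4]
eef_rot: [180.0, 0.0, 163.9]
ft_force: [-2.5, -0.6, 6.5]
grip_width: 53.7
```

Call:
{"name": "play_rows", "arguments": {"targets": [[[0,0,0.04,0],[0,0,0,0]]]}}

```text
time_s: 28.52
tool_pos: [443.4, 314.9, 11.3]
eef_rot: [180.0, 0.0, 163.9]
ft_force: [-2.9, 1.6, 6.1]
grip_width: 53.7
```

Call:
{"name": "play_rows", "arguments": {"targets": [[[0,0,0,0],[0,0,0,0],[0,0,0,0],[0,0,0,0],[0,0,0,0],[0,0,-0.4,0],[0,0,-1,0],[0,0,-1,0],[0,0,-1,0],[0,0,-1,0],[0,0,-1,0],[0,0,-1,0],[0,0,0,0],[0,0,0,0]]], "fingers": 1}}

```text
time_s: 30.28
tool_pos: [442.8, 314.3, 202.4]
eef_rot: [-180.0, -0.0, 163.9]
ft_force: [0.8, 0.2, 0.2]
grip_width: 85.3
```

Run:
```python
from h import *
st=arm.sense(); print(st['tool_pos'].round(1),st['time_s'])
s=snap('wrist'); C=cloud(s)
hsv=cv2.cvtColor(s['image'],cv2.COLOR_BGR2HSV)
m=(np.hypot(C[...,0]-474,C[...,1]-305)<80)&(C[...,2]>17)&(C[...,2]<45)&(hsv[...,1]<70)
P=C[m]; print('cover',cv2.minAreaRect(P[:,:2].astype(np.float32)),len(P)); A=np.c_[P[:,:2]-P[:,:2].mean(0),np.ones(len(P))]; print('plane',np.linalg.lstsq(A,P[:,2],rcond=None)[0].round(3))
s2=snap('side'); cv2.imwrite('pics/end.png',np.hstack([cv2.resize(s['image'],(400,300)),cv2.resize(s2['image'][120:330,110:390],(400,300))]))
C=cloud(s2)
m=(C[...,0]>380)&(C[...,0]<620)&(abs(C[...,1]+215)<45)&(C[...,2]<60)&(C[...,2]>5); P=C[m]; print('tool z',np.percentile(P[:,2],[2,50,98]),cv2.minAreaRect(P[:,:2].astype(np.float32)))
```

```text
[442.8 314.3 202.4] 30.275
cover ((481.1329345703125, 303.3608093261719), (55.15874099731445, 94.14059448242188), 73.33381652832031) 4025
plane [-2.00e-03 -2.00e-03  2.32e+01]
tool z [ 6.73579118 17.24597269 23.78655437] ((471.241943359375, -214.6096954345703), (161.09678649902344, 26.27725601196289), 2.12548565864563)
```

View pics/end.png

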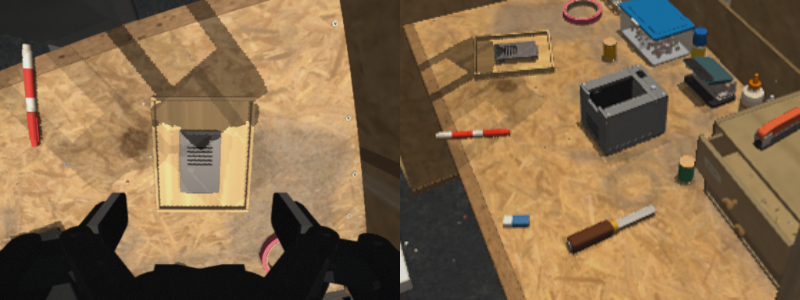

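The cover lies flat in the tray, about 6 mm from its centre with its top at about 23 mm. The tool lies flat on the worktop and both spools are standing.

```bash
python3 -c "
from bench import job
print(job.finish_job())"
```

```text
the job is handed in; nothing more can be done
None
```

The battery box is open, the cover is in the plywood tray, and the job was handed in at about 30 s of the 67 s allowed; no verdict was reported.

- **Opening:** I pushed the blade about 35 mm into the notch and lowered the handle slowly until the catches let go. The force read between moves stayed at about 17 N or less. The gripper did not touch the cover until it had sprung up about 10 mm.
- **Cover:** I drew it about 9 mm forward, lifted it off and laid it in the tray. The last check showed it outer face up, level to about 0.2° and 6–7 mm from the tray's centre, with its top at about 23 mm.
- **Pry tool:** it lies flat and alone on the bare worktop to the right of the box, with its handle top at about 24 mm.
- **Spools:** both are still standing. I only judged this from the last picture and did not re-measure their positions.

The two fixed cameras disagreed by about 4 mm in height and 3 mm sideways. I handled this by measuring the tool and the box relative to each other in the same pictures, and nothing else disagreed or failed.

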